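# Rank the cut pipe lengths on the rack

## Task

Stand the four cut lengths of grey pipe upright on the rack in order of height, one centred on each round black pad: the shortest next to the upright steel end plate, each next one taller, the tallest farthest from the plate. Leave the spray can standing where it is.

Things in the scene. Friction and masses are not known exactly. Their poses are not given: they have to be found in the camera images.
- pipe_40: The shortest of four cut lengths of plain grey plastic pipe, standing on end on the bench: a tube open at both ends, outside diameter 42 mm, bore 34 mm, 40 mm tall, about 28 g. Origin: centre of its lower end; z runs up its axis.
- pipe_62: The second shortest of four cut lengths of plain grey plastic pipe, standing on end on the bench: a tube open at both ends, outside diameter 42 mm, bore 34 mm, 62 mm tall, about 43 g. Origin: centre of its lower end; z runs up its axis.
- pipe_84: The second tallest of four cut lengths of plain grey plastic pipe, standing on end on the bench: a tube open at both ends, outside diameter 42 mm, bore 34 mm, 84 mm tall, about 59 g. Origin: centre of its lower end; z runs up its axis.
- pipe_106: The tallest of four cut lengths of plain grey plastic pipe, standing on end on the bench: a tube open at both ends, outside diameter 42 mm, bore 34 mm, 106 mm tall, about 74 g. Origin: centre of its lower end; z runs up its axis.
- pad_a: One of four identical fixed black rubber discs, diameter 56 mm, 4 mm thick, in a straight row 82 mm apart (centre to centre) on a flat aluminium rack 80 mm wide and 420 mm long, whose upper face is 10 mm above the bench. Which of the four lies where in the row varies. Origin: centre of the disc's underside; its upper face is 4 mm above the origin, 14 mm above the bench. x points across the row, y along the row.
- pad_b: One of four identical fixed black rubber discs, diameter 56 mm, 4 mm thick, in a straight row 82 mm apart (centre to centre) on a flat aluminium rack 80 mm wide and 420 mm long, whose upper face is 10 mm above the bench. Which of the four lies where in the row varies. Origin: centre of the disc's underside; its upper face is 4 mm above the origin, 14 mm above the bench. x points across the row, y along the row.
- pad_c: One of four identical fixed black rubber discs, diameter 56 mm, 4 mm thick, in a straight row 82 mm apart (centre to centre) on a flat aluminium rack 80 mm wide and 420 mm long, whose upper face is 10 mm above the bench. Which of the four lies where in the row varies. Origin: centre of the disc's underside; its upper face is 4 mm above the origin, 14 mm above the bench. x points across the row, y along the row.
- pad_d: One of four identical fixed black rubber discs, diameter 56 mm, 4 mm thick, in a straight row 82 mm apart (centre to centre) on a flat aluminium rack 80 mm wide and 420 mm long, whose upper face is 10 mm above the bench. Which of the four lies where in the row varies. Origin: centre of the disc's underside; its upper face is 4 mm above the origin, 14 mm above the bench. x points across the row, y along the row.
- end_plate: Fixed dark steel plate standing upright at one end of the rack (which end varies; the other end has only a low flat aluminium strip, 3 mm high), 70 mm across the rack, 64 mm tall, 8 mm thick with a 22 mm wide flat cap on top. Its centre plane is 67 mm from the centre of the nearest pad, on the line of the row. Origin: centre of its underside, 10 mm above the bench. x points across the row, y along the row (the row may lie to either side of it).
- spray_can: White spray can with a black cap and a red and a grey band, diameter 52 mm, 130 mm tall, about 300 g, standing on the bench among the pipe lengths. It is not to be moved. A low round steel tin with a lid (diameter 55 mm, 28 mm high) also stands there and is not part of the job. Origin: centre of its underside; z up.
Not all that is in view belongs to the job. Leave any purple look-alike of the pipe_40 alone.

How it is judged:
By the outcome, as a careful person would: the job done as asked, in the order asked, and still so for the second after the job is handed in, with the robot touching nothing.
It also fails if it takes over 128 s, if anything falls off the work surface, if the arm or the gripper's body presses on something with over 40 N, if the wrist force passes 120 N, or if a joint passes its speed limit or range.

## Robot

A 7-joint arm with a two-finger parallel gripper is mounted at the origin on the work surface. World frame = base frame: x ahead of the robot, y to its left, z up, the work surface at z = 0. Lengths are in mm, angles in rad, forces in N, time in s.
With the tool pointing down it reaches from about 350 to 900 mm from the base axis. Payload 7.2 kg.
Tool frame: the origin (TCP) lies at the very end of the fingers, on their centre line; the grasp point (between the pads) lies 19 mm behind it; z points along the fingers, x is the direction in which the jaws open and shut, and the axes are right-handed (so a half turn about z gives the same grasp; the last joint's range is limited). The gripper opens to 85 mm and grips with 20 to 120 N. Pads are 22 mm wide; open, the fingers measure 114 mm over their backs; the gripper's body (76 mm by 85 mm) begins 54 mm behind the grasp point. The pads swing forward as they close: fully open they stand 13 mm farther back than shut.
Start: joints at [-1.28, 0.411, -0.013, 1.596, 0.006, 1.134, -0.082], TCP at [219.479, 585.199, 231.297] pointing down, gripper open.
Joint ranges: [-2.95, 2.95], [-0.29, 1.99], [-1.47, 1.44], [0.14, 2.54], [-1.03, 4.17], [0.13, 1.85], [-2.86, 2.86]. Speed limits (rad/s): [2.39, 2.39, 3.01, 3.01, 3.14, 3.14, 3.14].

## Interface

Orientations are given as [roll, pitch, yaw] about the fixed x, y, z axes, in that order (R = Rz(yaw) Ry(pitch) Rx(roll)).
In Python, from workcell import ctrl gives the robot as it stands.
- The arm moves only by the tool step_arm, never from a script. Its argument "motion" is a list that holds one entry, the list of rows, each a list of 4 numbers: the shift along the tool's x, y, z in cm, then the turn about the tool's z in rad. A call has 1 to 12 rows; each row shifts and turns the pose as measured when the row begins, along the tool's axes as they then stand; what a row does not reach is not made up. A row lasts 1/12 s, in which the tool goes at most 41.7 mm and 7.16 degrees, less where a joint would pass 70% of its speed; a pose out of reach is approached as far as the arm can. A call with a gripper value outside its range is refused whole. "fingers" is the finger opening in cm, from 0 to 8.54, set as the call begins (left out, the last holds). The fingers move at their own pace and stop on an object; "squeeze" is the grip in N (left out, the last holds). Time passes only in rows, so rows that do not move let the fingers close. It gives the time, the measured TCP pose, the force and the opening at its end, in the units of the state.
- ctrl.state(): the state, without advancing time (a new reading comes with each control period).
- ctrl.read_camera(name): name is "scene" or "top"; returns (picture, depth): 384x512x3 uint8, red, green, blue; 384x512 float32, mm along the optical axis (not along the pixel's ray), 0 where there is no reading.
- ctrl.camera_model(name): a dict with "camera_matrix" (3x3 intrinsics, pixels), "k1" (the pictures are not rectified: a ray, as slopes to the right and down, at radius r is drawn at 1 + k1 r^2 times it, then the intrinsics apply), "view" (4x4, takes a point from world to camera coordinates). Camera axes: x right, y up, looking along -z (the intrinsics and any distortion apply to the point x, -y, -z); pixel columns grow to the right and rows downward; lengths in mm; the calibration is good to about 2 mm. A picture is of the moment at which its call begins. camera_model takes no time and is no camera call.
- ctrl.hand_in(): hands the job in, once; it reports no verdict.
Trained networks look in the newest picture that a camera, given by its name, has taken for a name from the list of things; names that differ only in an ending like _2 or _b are one class to them, and where a whole thing is asked for, a point or a joint stands for the part that bears it (a point fixed in the world has none). Each returns a list of dicts, best first, with "p" (0 to 1); they miss things now and then, are a little off and sometimes report something else, mostly with a low value. They report only what shows in the picture. A call takes as long as a camera call. They do not tell look-alikes from the thing itself.
- ctrl.find_in(camera, name): "location" ([x, y, z] in mm, in world coordinates, good to about 4 mm: the middle of the surface that is visible of it).
- ctrl.outline_of(camera, name): "mask" (384x512 bool, what is visible of it).
The state is a dict: "time_s": time; "joint_pos": joint angles; "qvel": joint speeds; "joint_torque": joint torques, N m; "eef_pos": TCP position; "eef_rot": TCP orientation; "ft_force": force on the tool from outside, world axes, zero at the start; "moment": the same for the moment, N m; "width": opening from 0.0 (shut) to 1.0 (fully open).
Only numpy, scipy, OpenCV 4.12 (cv2) and the standard library are available. Lean on these libraries where they do the work, as an engineer would, in place of code of your own. Each camera call takes 0.05 s, during which the arm holds its last target.

## Working session

There is one attempt and no reset: what is moved stays moved. The work goes in short steps, Python scripts to look and compute and a tool call to move; the robot and the scene stay as the last step left them, time stands still between calls to the robot, and variables do not carry over. Pictures are saved under pics/ and viewed, and the job is handed in when it is done.

Besides the shell and the picture viewer there is one more tool, called after "Emit:" as name([rows], argument=value, ...), one row to a line, values as JSON. step_arm: Moves the arm, as the interface text tells. Its arguments: {"type":"object","properties":{"motion":{"type":"array","items":{"type":"array","items":{"type":"array","items":{"type":"number"}}}},"fingers":{"type":"number"},"squeeze":{"type":"number"}},"required":["motion"]}

```bash
ls; mkdir -p pics
python3 - <<'E'
from workcell import ctrl
import cv2,numpy as np
print(ctrl.state())
for n in("scene","top"):
    p,d=ctrl.read_camera(n); cv2.imwrite(f"pics/{n}0.png",p[:,:,::-1]); np.save(f"{n}_d.npy",d)
    np.save(f"{n}_p.npy",p)
    print(n,ctrl.camera_model(n))
E
```

```text
pics
{'time_s': 0.0, 'joint_pos': array([-1.28018167,  0.4119157 , -0.01271522,  1.5970618 ,  0.00558908,
        1.13427367, -0.08218027]), 'qvel': array([ 0.00204307,  0.00179955, -0.00047918,  0.00150249,  0.00052393,
        0.00011159, -0.00165597]), 'joint_torque': array([-3.21663338e-04, -6.00609112e+01,  6.81977849e-01, -2.99421072e+01,
        1.37937881e-02,  1.01998996e-02,  9.23765128e-06]), 'eef_pos': array([219.33722175, 584.71733628, 230.43593036]), 'eef_rot': array([3.14148883e+00, 1.61972464e-03, 1.21202434e+00]), 'ft_force': array([ 0.33818721, -0.1232558 , -0.50060331]), 'moment': array([ 0.02541894, -0.02267166,  0.01545299]), 'width': 1.0010594309618221}
scene {'camera_matrix': array([[373.72906479,   0.        , 255.82909533],
       [  0.        , 373.72906479, 196.3445933 ],
       [  0.        ,   0.        ,   1.        ]]), 'k1': -0.01585770660703228, 'view': array([[-8.67221469e-01,  4.97825644e-01, -9.82613205e-03,
         4.33167042e+02],
       [-3.95837841e-01, -6.77316752e-01,  6.20124520e-01,
         1.67192340e+02],
       [ 3.02058485e-01,  5.41674852e-01,  7.84441857e-01,
        -1.10334112e+03],
       [ 0.00000000e+00,  0.00000000e+00,  0.00000000e+00,
         1.00000000e+00]])}
top {'camera_matrix': array([[482.8377475 ,   0.        , 266.64749951],
       [  0.        , 482.8377475 , 193.73419115],
       [  0.        ,   0.        ,   1.        ]]), 'k1': 0.020161494027931992, 'view': array([[ 1.18832883e-03, -9.99979490e-01,  6.29342540e-03,
        -2.38211715e-01],
       [ 9.91665229e-01,  1.98922149e-03,  1.28825918e-01,
        -5.08360718e+02],
       [-1.28835795e-01,  6.08788359e-03,  9.91647254e-01,
        -9.56199548e+02],
       [ 0.00000000e+00,  0.00000000e+00,  0.00000000e+00,
         1.00000000e+00]])}
```

View pics/scene0.png

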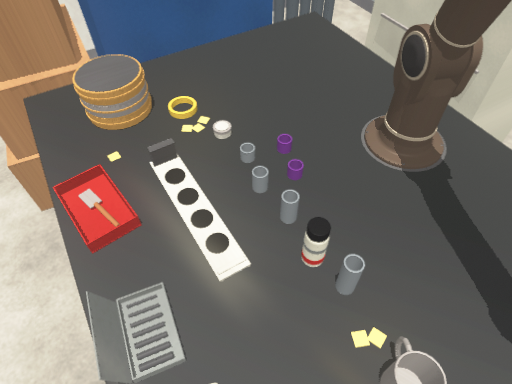

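View pics/top0.png

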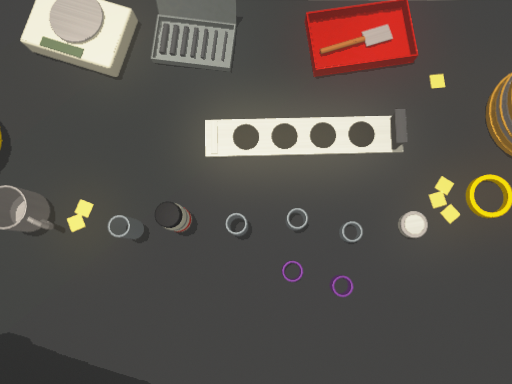

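```bash
cat > h.py <<'E'
import numpy as np,cv2
from workcell import ctrl
def cloud(n,d):
    m=ctrl.camera_model(n);K=m["camera_matrix"];V=m["view"];k=m["k1"]
    v,u=np.mgrid[0:384,0:512]
    a=(u-K[0,2])/K[0,0];b=(v-K[1,2])/K[1,1]
    x,y=a.copy(),b.copy()
    for _ in range(6):
        f=1+k*(x*x+y*y);x=a/f;y=b/f
    P=np.stack([x*d,-y*d,-d],-1)
    W=(P-V[:3,3])@V[:3,:3]
    W[d<=0]=np.nan
    return W
def proj(n,p):
    m=ctrl.camera_model(n);K=m["camera_matrix"];V=m["view"];k=m["k1"]
    c=V[:3,:3]@np.asarray(p,float)+V[:3,3];a=c[0]/-c[2];b=-c[1]/-c[2];f=1+k*(a*a+b*b)
    return K[0,0]*a*f+K[0,2],K[1,1]*b*f+K[1,2]
def circ(P):
    from scipy.optimize import least_squares
    return least_squares(lambda q:np.hypot(P[:,0]-q[0],P[:,1]-q[1])-q[2],[*np.median(P,0)[:2],20],loss="soft_l1",f_scale=1.5).x
E
cat > m.py <<'E'
from h import *
W=cloud("top",np.load("top_d.npy"));S=cloud("scene",np.load("scene_d.npy"))
p=np.load("top_p.npy").astype(int)
for nm,(u,v),h in (("106",(120,227),106),("can",(168,215),130),("84",(236,224),84),("62",(297,219),62),("40",(351,232),40)):
    w=W[v-22:v+23,u-22:u+23].reshape(-1,3)
    t=w[np.abs(w[:,2]-h)<5]
    c=circ(t);zt=np.median(t[:,2])
    s=S.reshape(-1,3);s=s[np.hypot(s[:,0]-c[0],s[:,1]-c[1])<45];s2=s[np.abs(s[:,2]-h)<5]
    s3=s[(s[:,2]>8)&(s[:,2]<h-5)]
    print(nm,len(t),c.round(1),zt.round(1),"scene top",len(s2),(circ(s2).round(1),np.median(s2[:,2])) if len(s2)>10 else "", "side",circ(s3).round(1))
hsv=cv2.cvtColor(np.load("top_p.npy"),cv2.COLOR_RGB2GRAY)
for u,v in((246,137),(284,136),(322,135),(361,134)):
    m=np.zeros_like(hsv);m[v-18:v+19,u-18:u+19]=1
    mk=((hsv<90)&(m>0)).astype(np.uint8)
    n,l,st,ce=cv2.connectedComponentsWithStats(mk)
    i=l[v,u]
    w=W[(l==i)]
    print("pad",st[i],ce[i].round(1),np.nanmean(w,0).round(1), np.nanpercentile(w,[2,98],axis=0).round(1).tolist())
print("plate",np.nanmean(W[120:140,397:405].reshape(-1,3),0))
E
python3 m.py
```

```text
106 142 [438.6 278.1  18.7] 104.7 scene top 153 (array([438.3, 282.2,  18.8]), np.float64(104.98553466786659)) side [439.2 282.8  19. ]
can 515 [458.3 183.5  16.6] 128.9 scene top 371 (array([458.7, 188.3,  17.1]), np.float64(129.62809625127292)) side [457.4 186.6  25.4]
84 127 [444.9  60.5  18.8] 82.7 scene top 101 (array([444.6,  63.8,  18.8]), np.float64(82.79462545616478)) side [445.1  64.5  18.9]
62 122 [456.9 -58.9  18.8] 61.1 scene top 81 (array([456.6, -55.8,  18.8]), np.float64(60.429431717353076)) side [456.8 -55.   18.9]
40 122 [ 432.4 -170.7   18.8] 38.8 scene top 64 (array([ 431.4, -168.1,   18.9]), np.float64(38.58270539304607)) side [ 432.2 -167.1   18.9]
pad [234 125  25  24 458] [245.6 136.7] [632.9  45.1  13.3] [[609.8, 21.1, 9.2], [656.3, 67.7, 17.1]]
pad [273 124  24  24 455] [284.2 135.8] [635.1 -36.8  13.2] [[612.1, -59.6, 9.7], [658.5, -15.0, 17.4]]
pad [311 123  25  24 461] [322.7 134.9] [ 637.1 -118.3   13.3] [[613.9, -142.0, 9.8], [660.7, -95.6, 17.0]]
pad [349 122  25  25 478] [361.3 134. ] [ 639.3 -200.3   13.5] [[615.1, -223.6, 10.1], [663.1, -176.6, 17.3]]
plate [ 633.06651861 -266.46987563   73.43429626]
```

```bash
cat > m2.py <<'E'
from h import *
S=cloud("scene",np.load("scene_d.npy"));g=cv2.cvtColor(np.load("scene_p.npy"),cv2.COLOR_RGB2GRAY)
for u,v in((217,243),(202,218),(188,196),(175,176)):
    m=np.zeros_like(g);m[v-14:v+15,u-17:u+18]=1
    n,l,st,ce=cv2.connectedComponentsWithStats(((g<90)&(m>0)).astype(np.uint8))
    w=S[l==l[v,u]];print(st[l[v,u]],np.nanmean(w,0).round(1))
E
python3 m2.py
```

```text
[208 233  21  18 240] [626.1  46.9  13.9]
[192 210  21  17 287] [633.9 -32.7  13.9]
[178 188  20  16 253] [ 636.1 -114.5   13.8]
[166 169  19  14 217] [ 638.3 -196.4   13.8]
```

Emit:
step_arm([
  [[0,0,0,0.121],[0,0,0,0.121],[0,0,0,0.121],[0,0,0,0.121],[0,0,0,0.121],[0,0,0,0.121],[0,0,0,0.121],[0,0,0,0.121],[0,0,0,0.121],[0,0,0,0.121]],
], fingers=8.5, squeeze=30)

```text
time_s: 0.93
eef_pos: [218.7, 581.6, 225.4]
eef_rot: [3.131, 0.003, -0.035]
ft_force: [0.7, -0.3, -0.0]
width: 0.991
```

Emit:
step_arm([
  [[0,0,0,-0.035],[2.2,3.0,0,0],[2.2,3.0,0,0],[2.2,3.0,0,0],[2.2,3.0,0,0],[2.2,3.0,0,0],[2.2,3.0,0,0],[2.2,3.0,0,0],[2.2,3.0,0,0],[2.2,3.0,0,0],[0,0,0,0]],
])

```text
time_s: 1.85
eef_pos: [417.6, 299.5, 222.4]
eef_rot: [3.124, 0.008, 0.002]
ft_force: [-0.6, 0.4, 0.2]
width: 0.997
```

Emit:
step_arm([
  [[1.05,1.0,0,0],[1.05,0.95,0,0],[0,0,0,0],[0,0,2,0],[0,0,2,0],[0,0,0,0]],
])

```text
time_s: 2.35
eef_pos: [439.5, 276.7, 181.5]
eef_rot: [3.125, 0.008, -0.005]
ft_force: [0.6, -0.1, -0.2]
width: 0.999
```

Emit:
step_arm([
  [[-0.1,-0.3,1.5,0],[0,-0.2,2,0],[0,0,2,0],[0,0,2,0],[0,0,2,0],[0,0,1.5,0],[0,0,0.5,0],[0,0,0,0]],
])

```text
time_s: 3.02
eef_pos: [433.6, 288.7, 66.1]
eef_rot: [3.129, 0.01, 0.002]
ft_force: [0.4, -0.3, -0.2]
width: 0.994
```

Emit:
step_arm([
  [[0.25,0.4,0.2,0],[0.2,0.4,0.2,0],[0,0,0,0],[0,0,0,0]],
])

```text
time_s: 3.35
eef_pos: [439.4, 282.1, 64.9]
eef_rot: [3.131, 0.007, 0.004]
ft_force: [1.4, 1.0, -0.5]
width: 0.997
```

Run:
```python
from h import *
p,d=ctrl.read_camera("scene");cv2.imwrite("pics/s1.png",cv2.resize(p[180:330,260:460,::-1],None,fx=4,fy=4))
p,d=ctrl.read_camera("top");cv2.imwrite("pics/t1.png",cv2.resize(p[150:300,50:250,::-1],None,fx=4,fy=4))
print(ctrl.state()['eef_pos'])
```

```text
[439.39725268 282.06189003  64.83895009]
```

View pics/s1.png

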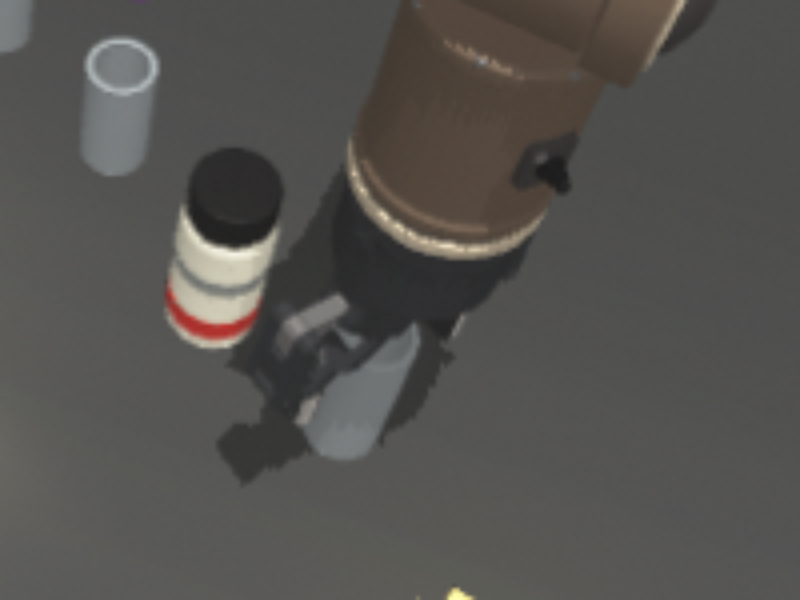

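View pics/t1.png

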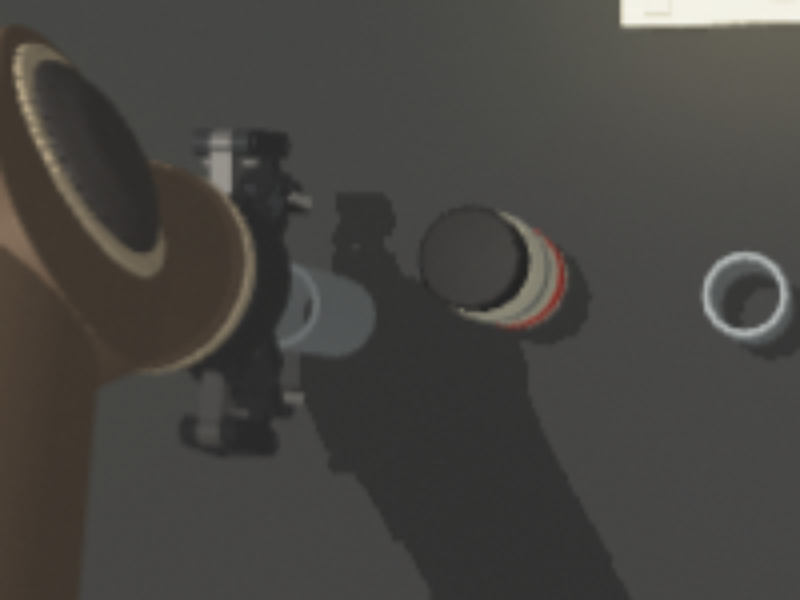

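The fingers straddle the tall pipe: in the top crop the tips are at about (300,200) and (290,397) and the pipe rim at about (295,305). The can stands clear of them. Closing now.

Emit:
step_arm([
  [[0,0,0,0],[0,0,0,0],[0,0,0,0],[0,0,0,0],[0,0,0,0],[0,0,0,0]],
], fingers=3.0, squeeze=30)

```text
time_s: 3.95
eef_pos: [439.8, 282.5, 66.0]
eef_rot: [3.133, 0.006, 0.004]
ft_force: [-0.0, -0.5, -0.2]
width: 0.485
```

Emit:
step_arm([
  [[0,0,-1,0],[0,0,-1.5,0],[0,0,-1.5,0],[0,0,-1.5,0],[0,0,-1.5,0],[0,0,-1.5,0],[0,0,-1,0],[0,0,0,0]],
])

```text
time_s: 4.62
eef_pos: [439.2, 282.2, 167.9]
eef_rot: [3.13, 0.009, 0.003]
ft_force: [0.4, 0.7, -0.2]
width: 0.485
```

Emit:
step_arm([
  [[2,0,-0.3,0],[2.5,0,-0.3,0],[2.5,0,0,0],[2.5,0.5,0,0],[2.5,2,0,0],[2.5,2.5,0,0],[2,2.5,0,0],[1.5,2.5,0,0],[1,2.5,0,0],[0.3,2.5,0,0],[0,2.5,0,0],[0,0,0,0]],
])

```text
time_s: 5.62
eef_pos: [637.9, 103.4, 168.4]
eef_rot: [3.128, 0.017, 0.014]
ft_force: [0.4, -1.1, -1.0]
width: 0.487
```

Emit:
step_arm([
  [[0,1.5,0,0.01],[-0.2,1.5,0,0],[-0.2,1.5,0.5,0],[-0.1,0.7,1,0],[0,0,1.5,0],[0,0,1.5,0],[0,0,1,0],[0,0,0,0]],
])

```text
time_s: 6.28
eef_pos: [629.4, 44.5, 109.3]
eef_rot: [3.128, 0.02, 0.001]
ft_force: [-1.1, -0.2, -0.8]
width: 0.489
```

Run:
```python
from h import *
p,d=ctrl.read_camera("scene");np.save("s_d.npy",d);cv2.imwrite("pics/s2.png",cv2.resize(p[130:280,120:320,::-1],None,fx=4,fy=4))
p,d=ctrl.read_camera("top");np.save("t_d.npy",d);cv2.imwrite("pics/t2.png",cv2.resize(p[60:210,170:370,::-1],None,fx=4,fy=4))
s=ctrl.state();print(s['eef_pos'],s['eef_rot'])
```

```text
[630.51172159  44.76633475 111.20219663] [3.12812375e+00 1.76637081e-02 1.06125466e-03]
```

View pics/s2.png

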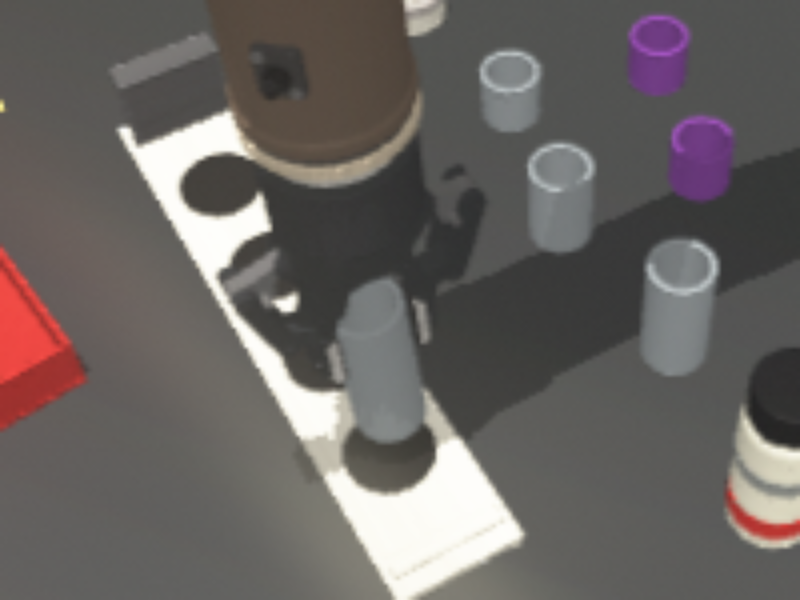

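View pics/t2.png

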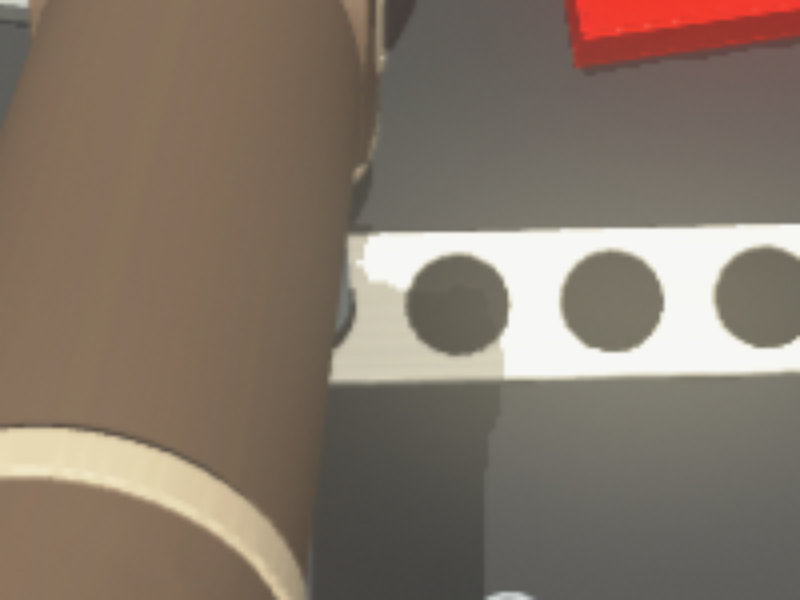

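```bash
cat > held.py <<'E'
# axis of held pipe in scene-camera frame; args: mask box, z range
from h import *
import sys
def held(box,zs,r=19,guess=None):
    S=cloud("scene",np.load("s_d.npy"));u0,u1,v0,v1=box
    s=S[v0:v1,u0:u1].reshape(-1,3)
    from scipy.optimize import least_squares
    for a,b in zs:
        t=s[(s[:,2]>a)&(s[:,2]<b)]
        t=t[np.hypot(t[:,0]-guess[0],t[:,1]-guess[1])<32]
        q=least_squares(lambda q:np.hypot(t[:,0]-q[0],t[:,1]-q[1])-r,guess,loss="soft_l1",f_scale=1).x
        print(a,b,len(t),q.round(1),"zmin",np.nanmin(t[:,2]).round(1))
E
python3 - <<'E'
from held import held
held((206,226,200,245),[(44,60),(60,75),(75,90),(90,110),(44,95)],guess=(631,46))
E
```

```text
44 60 62 [627.6  45.1] zmin 44.2
60 75 65 [628.4  45.1] zmin 60.4
75 90 69 [629.  45.] zmin 75.1
90 110 105 [629.5  45.2] zmin 90.1
44 95 220 [628.4  45.1] zmin 44.2
```

Emit:
step_arm([
  [[0.3,-0.3,0.3,0],[0.1,-0.1,1,0],[0,0,0.7,0],[0,0,0,0]],
])

```text
time_s: 6.72
eef_pos: [636.5, 50.6, 91.8]
eef_rot: [3.13, 0.013, 0.003]
ft_force: [-0.3, 0.6, -1.4]
width: 0.487
```

Emit:
step_arm([
  [[-0.1,0.2,0.4,0],[-0.1,0,0.3,0],[0,0,0.2,0],[0,0,0,0]],
])

```text
time_s: 7.05
eef_pos: [634.1, 48.5, 81.6]
eef_rot: [3.129, 0.013, 0.004]
ft_force: [0.0, 0.8, -0.2]
width: 0.486
```

Emit:
step_arm([
  [[0,0,0.15,0],[0,0,0.1,0],[0,0,0,0]],
])

```text
time_s: 7.3
eef_pos: [634.2, 48.3, 80.2]
eef_rot: [3.13, 0.013, 0.003]
ft_force: [0.3, 0.6, -0.5]
width: 0.484
```

Emit:
step_arm([
  [[0,0,0.1,0],[0,0,0.1,0],[0,0,0,0]],
])

```text
time_s: 7.55
eef_pos: [634.7, 48.3, 80.3]
eef_rot: [3.131, 0.012, 0.003]
ft_force: [-0.2, 0.4, -0.1]
width: 0.484
```

Run:
```python
from h import *
p,d=ctrl.read_camera("scene");np.save("s_d.npy",d)
from held import held
held((206,230,200,250),[(20,40),(40,60),(60,75),(18,75)],guess=(631,48))
```

```text
20 40 87 [634.   48.8] zmin 20.1
40 60 79 [634.3  48.9] zmin 40.7
60 75 67 [635.3  49. ] zmin 60.1
18 75 238 [634.5  48.9] zmin 18.6
```

Emit:
step_arm([
  [[-0.2,0,0,0],[0,0,0.1,0],[0,0,0.1,0],[0,0,0,0]],
])

```text
time_s: 7.93
eef_pos: [632.9, 48.2, 80.2]
eef_rot: [3.132, 0.01, 0.003]
ft_force: [0.1, -0.3, -0.2]
width: 0.484
```

Emit:
step_arm([
  [[0,0,0.2,0],[0,0,0.2,0]],
])

```text
time_s: 8.1
eef_pos: [632.8, 48.4, 79.4]
eef_rot: [3.133, 0.01, 0.003]
ft_force: [-10.0, -1.0, 26.8]
width: 0.486
```

Contact (26.8 N upward). Ease off slightly and release.

Emit:
step_arm([
  [[0,0,-0.1,0],[0,0,0,0],[0,0,0,0]],
])

```text
time_s: 8.35
eef_pos: [633.0, 48.4, 80.9]
eef_rot: [3.134, 0.009, 0.003]
ft_force: [-0.9, 0.7, -1.0]
width: 0.484
```

Emit:
step_arm([
  [[0,0,0,0],[0,0,0,0],[0,0,0,0],[0,0,0,0],[0,0,0,0]],
], fingers=8.5)

```text
time_s: 8.77
eef_pos: [632.6, 48.4, 79.1]
eef_rot: [3.133, 0.01, 0.003]
ft_force: [0.0, -0.2, 0.4]
width: 0.99
```

Emit:
step_arm([
  [[0,0,-1,0],[0,0,-2,0],[0,0,-2,0],[0,0,-2,0],[0,0,-2,0],[0,0,-2,0],[0,0,0,0]],
])

```text
time_s: 9.35
eef_pos: [632.9, 48.7, 196.1]
eef_rot: [3.132, 0.013, 0.002]
ft_force: [0.6, 0.7, 0.1]
width: 0.99
```

Emit:
step_arm([
  [[-2,0,0,0],[-2.4,0,0,0],[-2.4,-0.2,0,0],[-2.4,-0.2,0,0],[-2.4,-0.3,0,0],[-2.4,-0.3,0,0],[-2.2,-0.3,0,0],[-1.6,-0.2,0.5,0],[-1,0,1,0],[0,0,1,0],[0,0,0,0]],
])

```text
time_s: 10.27
eef_pos: [436.3, 62.6, 176.3]
eef_rot: [3.135, 0.005, 0.002]
ft_force: [-0.5, -0.4, -0.8]
width: 0.993
```

```bash
cat > chk.py <<'E'
from h import *
import sys
# placed-pipe check: name, x,y (mid frame), h
tag=sys.argv[1]
pt,dt=ctrl.read_camera("top");ps,ds=ctrl.read_camera("scene")
cv2.imwrite(f"pics/top_{tag}.png",pt[:,:,::-1]);cv2.imwrite(f"pics/scene_{tag}.png",ps[:,:,::-1])
np.save("s_d.npy",ds)
W=cloud("top",dt).reshape(-1,3);S=cloud("scene",ds).reshape(-1,3)
pads={"106":(632.9,45.1),"84":(635.1,-36.8),"62":(637.1,-118.3),"40":(639.3,-200.3)}
src={"106":(438.6,278.1),"84":(444.9,60.5),"62":(456.9,-58.9),"40":(432.4,-170.7)}
def at(P,c,h):
    t=P[(np.hypot(P[:,0]-c[0],P[:,1]-c[1])<40)&(np.abs(P[:,2]-h)<5)]
    return t
for k in pads:
    h=int(k)
    for nm,P,off in(("top",W,(0,0)),("scene",S,(-1,3.9))):
      for w,z,c0 in(("pad",14,pads[k]),("bench",0,src[k])):
        c=np.add(c0,off);t=at(P,c,h+z)
        if len(t)>25:
            q=circ(t)
            if 15<q[2]<23: print(k,nm,w,len(t),"off from ref",(q[:2]-c).round(1),"r",q[2].round(1),"z",np.median(t[:,2]).round(1))
print(ctrl.state()['eef_pos'].round(1))
E
python3 chk.py a
```

```text
106 top pad 136 off from ref [-0.5 -0.3] r 18.8 z 119.1
106 scene pad 124 off from ref [ 0.2 -0.9] r 18.9 z 119.2
84 scene bench 102 off from ref [ 0.7 -0.5] r 18.9 z 82.9
62 top bench 124 off from ref [-0.1 -0. ] r 18.8 z 61.1
62 scene bench 77 off from ref [ 0.7 -0.9] r 18.9 z 60.8
40 top bench 119 off from ref [ 0.2 -0.1] r 18.9 z 38.9
40 scene bench 69 off from ref [ 0.4 -0.6] r 18.9 z 38.7
[437.6  62.4 177.4]
```

Emit:
step_arm([
  [[0.4,-0.2,1,0],[0.4,0,2,0],[0,0,2,0],[0,0,2,0],[0,0,2,0],[0,0,1.5,0],[0,0,0.5,0],[0,0,0,0]],
])

```text
time_s: 11.03
eef_pos: [455.2, 64.8, 63.3]
eef_rot: [3.136, -0.007, -0.0]
ft_force: [0.4, 0.6, 0.2]
width: 0.998
```

Emit:
step_arm([
  [[-0.5,0,0.4,0],[-0.5,0,0.8,0],[0,0,0.6,0],[0,0,0,0]],
])

```text
time_s: 11.37
eef_pos: [446.4, 65.0, 45.2]
eef_rot: [3.137, -0.01, -0.001]
ft_force: [-0.3, 0.1, 0.1]
width: 0.996
```

Emit:
step_arm([
  [[0,0,0,0],[0,0,0,0],[0,0,0,0],[0,0,0,0],[0,0,0,0],[0,0,0,0]],
], fingers=3.0)

```text
time_s: 11.87
eef_pos: [447.5, 65.3, 46.7]
eef_rot: [3.138, -0.013, -0.001]
ft_force: [-0.5, 1.4, -1.1]
width: 0.478
```

Emit:
step_arm([
  [[0,0,-1,0],[0,0,-1.5,0],[0,0,-1.5,0],[0,0,-1.5,0],[0,0,-1,0],[0,0,-0.5,0],[0,0,0,0]],
])

```text
time_s: 12.45
eef_pos: [446.2, 64.8, 122.9]
eef_rot: [3.137, -0.012, -0.002]
ft_force: [-0.2, 0.8, -0.4]
width: 0.479
```

Emit:
step_arm([
  [[1,2,0,0],[2,2,0,0],[2.5,2,0,0],[2.5,2,0,0],[2.5,1.2,0,0],[2.5,0.3,0,0],[2,0,0,0],[1.5,0,0,0],[0.8,0,0,0],[0,0,0,0]],
])

```text
time_s: 13.28
eef_pos: [622.9, -34.6, 120.7]
eef_rot: [3.138, -0.006, 0.001]
ft_force: [0.1, 0.3, -0.4]
width: 0.475
```

Emit:
step_arm([
  [[0.6,-0.2,0.5,0],[0.7,0,1,0],[0,0,1.5,0],[0,0,1,0],[0,0,0.5,0],[0,0,0,0]],
])

```text
time_s: 13.78
eef_pos: [633.6, -30.8, 70.2]
eef_rot: [3.139, -0.001, 0.003]
ft_force: [-1.6, 0.2, -1.1]
width: 0.476
```

Run:
```python
from h import *
p,d=ctrl.read_camera("scene");np.save("s_d.npy",d)
print(ctrl.state()['eef_pos'])
from held import held
u,v=map(int,proj("scene",(635,-33,50)));print(u,v)
held((u-20,u+20,v-30,v+30),[(20,40),(40,60),(18,60)],guess=(634,-32.9))
```

```text
[633.72791375 -30.84410108  70.70954934]
199 209
20 40 37 [635.3 -32. ] zmin 22.4
40 60 54 [635.1 -32.1] zmin 40.0
18 60 91 [635.2 -32. ] zmin 22.4
```

Emit:
step_arm([
  [[-0.1,0.1,0.5,0],[0,0,0.3,0],[0,0,0.2,0],[0,0,0,0]],
])

```text
time_s: 14.17
eef_pos: [633.1, -32.1, 61.2]
eef_rot: [3.139, -0.004, 0.003]
ft_force: [0.5, 0.3, -0.3]
width: 0.478
```

Emit:
step_arm([
  [[0,0,0.2,0],[0,0,0.1,0],[0,0,0.1,0]],
])

```text
time_s: 14.42
eef_pos: [633.5, -32.0, 60.3]
eef_rot: [3.141, -0.005, 0.003]
ft_force: [-3.6, -0.4, 5.9]
width: 0.478
```

Contact; release and retreat.

Emit:
step_arm([
  [[0,0,0,0],[0,0,0,0],[0,0,0,0],[0,0,0,0],[0,0,0,0]],
], fingers=8.5)

```text
time_s: 14.83
eef_pos: [634.6, -32.1, 61.6]
eef_rot: [3.141, -0.008, 0.002]
ft_force: [-0.0, -0.0, 1.3]
width: 0.992
```

Emit:
step_arm([
  [[0,0,-1,0],[0,0,-2,0],[0,0,-2,0],[0,0,-2,0],[0,0,-2,0],[0,0,-2,0],[0,0,0,0]],
])

```text
time_s: 15.42
eef_pos: [632.7, -32.6, 178.2]
eef_rot: [3.14, -0.004, 0.002]
ft_force: [0.4, 1.0, 0.6]
width: 0.989
```

Emit:
step_arm([
  [[-1.5,0.2,0,0],[-2.2,0.2,0,0],[-2.4,0.3,0,0],[-2.4,0.3,0,0],[-2.4,0.3,0,0],[-2.4,0.3,0,0],[-2.2,0.3,0,0],[-1.4,0.2,0.5,0],[-0.8,0.2,1,0],[0,0,1,0],[0,0,0,0]],
])

```text
time_s: 16.33
eef_pos: [448.6, -56.7, 154.5]
eef_rot: [-3.141, -0.013, 0.002]
ft_force: [0.2, 1.0, 0.2]
width: 0.996
```

```bash
python3 chk.py b
```

```text
106 top pad 143 off from ref [-0.6 -0.3] r 18.8 z 118.9
106 scene pad 124 off from ref [ 0.2 -0.9] r 19.0 z 119.4
84 top pad 127 off from ref [-0.6  0.6] r 18.7 z 97.3
84 scene pad 107 off from ref [ 0.2 -0.3] r 18.9 z 97.3
62 scene bench 80 off from ref [ 1.  -0.3] r 18.8 z 60.8
40 scene bench 52 off from ref [ 0.5 -1.4] r 19.1 z 38.8
[449.8 -56.9 155.5]
```

Emit:
step_arm([
  [[0,-0.1,1,0],[0,0,2,0],[0,0,2,0],[0,0,2,0],[0,0,1.5,0],[0,0,0.5,0],[0,0,0,0]],
])

```text
time_s: 17.02
eef_pos: [458.7, -55.0, 60.9]
eef_rot: [3.14, -0.02, 0.005]
ft_force: [0.2, 0.1, 1.2]
width: 0.996
```

Emit:
step_arm([
  [[-0.1,0,0.8,0],[-0.1,0,1.2,0],[-0.1,0,1,0],[-0.1,0,0.6,0],[0,0,0,0]],
])

```text
time_s: 17.43
eef_pos: [458.6, -54.8, 24.3]
eef_rot: [3.14, -0.025, 0.005]
ft_force: [-0.4, 0.1, -0.5]
width: 0.993
```

Emit:
step_arm([
  [[0,0,0,0],[0,0,0,0],[0,0,0,0],[0,0,0,0],[0,0,0,0],[0,0,0,0]],
], fingers=3.0)

```text
time_s: 17.93
eef_pos: [460.2, -54.9, 26.8]
eef_rot: [3.141, -0.029, 0.005]
ft_force: [0.6, 0.9, 0.0]
width: 0.491
```

Emit:
step_arm([
  [[0,0,-1,0],[0,0,-1.5,0],[0,0,-1.5,0],[0,0,-1.5,0],[0,0,-1,0],[0,0,-0.5,0],[0,0,0,0]],
])

```text
time_s: 18.52
eef_pos: [458.1, -55.3, 103.6]
eef_rot: [3.141, -0.03, 0.004]
ft_force: [0.0, -0.2, -0.4]
width: 0.488
```

Emit:
step_arm([
  [[1,1,0,0],[2,1.5,0,0],[2.5,1.5,0,0],[2.5,1,0,0],[2.5,0.6,0,0],[2.5,0.1,0,0],[2,0,0,0],[1.3,0,0,0],[0.6,0,0,0],[0,0,0,0]],
])

```text
time_s: 19.35
eef_pos: [630.9, -113.0, 104.2]
eef_rot: [-3.14, -0.024, 0.006]
ft_force: [-0.5, -0.6, 0.7]
width: 0.491
```

Emit:
step_arm([
  [[0.4,0.1,1,0],[0.2,0,1.5,0],[0,0,1.5,0],[0,0,0.8,0],[0,0,0,0]],
])

```text
time_s: 19.77
eef_pos: [634.5, -113.5, 50.1]
eef_rot: [-3.139, -0.019, 0.005]
ft_force: [-0.2, -0.3, 0.6]
width: 0.488
```

Run:
```python
from h import *
p,d=ctrl.read_camera("scene");np.save("s_d.npy",d);cv2.imwrite("pics/s5.png",p[:,:,::-1])
p,d=ctrl.read_camera("top");cv2.imwrite("pics/t5.png",p[:,:,::-1])
print(ctrl.state()['eef_pos'])
from held import held
u,v=map(int,proj("scene",(637,-115,40)));print(u,v)
held((u-20,u+20,v-25,v+25),[(20,35),(35,50),(20,50)],guess=(636,-114.5))
```

```text
[ 635.27143395 -113.8088324    51.81301831]
185 189
20 35 22 [ 636.2 -114.8] zmin 22.8
35 50 48 [ 635.4 -114.1] zmin 35.3
20 50 70 [ 635.6 -114.2] zmin 22.8
```

Emit:
step_arm([
  [[0,0,0.6,0],[0,0,0.3,0],[0,0,0.2,0],[0,0,0,0]],
])

```text
time_s: 20.2
eef_pos: [636.4, -114.1, 41.8]
eef_rot: [-3.14, -0.024, 0.005]
ft_force: [0.1, -0.4, -0.1]
width: 0.491
```

Emit:
step_arm([
  [[0,0,0.2,0],[0,0,0.1,0],[0,0,0.1,0]],
])

```text
time_s: 20.45
eef_pos: [637.1, -114.1, 40.0]
eef_rot: [-3.139, -0.026, 0.005]
ft_force: [-5.0, 1.2, 11.2]
width: 0.491
```

Emit:
step_arm([
  [[0,0,0,0],[0,0,0,0],[0,0,0,0],[0,0,0,0],[0,0,0,0]],
], fingers=8.5)

```text
time_s: 20.87
eef_pos: [637.9, -114.2, 41.0]
eef_rot: [-3.139, -0.028, 0.005]
ft_force: [-0.5, -0.2, -0.8]
width: 0.99
```

Emit:
step_arm([
  [[0,0,-1,0],[0,0,-2,0],[0,0,-2,0],[0,0,-2,0],[0,0,-2,0],[0,0,-1,0],[0,0,0,0]],
])

```text
time_s: 21.45
eef_pos: [633.9, -114.8, 146.9]
eef_rot: [-3.14, -0.025, 0.004]
ft_force: [1.0, -0.1, 0.2]
width: 0.994
```

Emit:
step_arm([
  [[-1.6,0.3,0,0],[-2.4,0.6,0,0],[-2.6,0.8,0,0],[-2.6,0.8,0,0],[-2.6,0.8,0,0],[-2.6,0.8,0,0],[-2.6,0.7,0,0],[-1.6,0.4,0.5,0],[-1,0.2,1,0],[0,0,1,0],[0,0,0,0]],
])

```text
time_s: 22.37
eef_pos: [426.9, -169.3, 110.0]
eef_rot: [-3.138, -0.022, 0.007]
ft_force: [0.1, 0.7, -0.2]
width: 0.996
```

```bash
python3 chk.py c
```

```text
106 top pad 138 off from ref [-0.5 -0.2] r 18.8 z 118.6
106 scene pad 120 off from ref [ 0.  -0.9] r 18.9 z 119.0
84 top pad 131 off from ref [-0.7  0.5] r 18.8 z 97.1
84 scene pad 102 off from ref [ 0.2 -0.6] r 18.9 z 97.1
62 top pad 129 off from ref [1.  0.6] r 18.8 z 75.1
62 scene pad 90 off from ref [ 1.9 -0.5] r 19.0 z 74.7
40 top bench 61 off from ref [ 0.1 -0.7] r 19.2 z 38.9
40 scene bench 69 off from ref [ 0.3 -0.6] r 19.1 z 38.9
[ 428.1 -169.5  111.2]
```

Emit:
step_arm([
  [[0,-0.2,1,0],[0,0,2,0],[0,0,2,0],[0,0,1.5,0],[0,0,0.5,0],[0,0,0,0]],
])

```text
time_s: 22.97
eef_pos: [435.1, -166.1, 38.4]
eef_rot: [-3.14, -0.029, 0.011]
ft_force: [-0.4, 0.6, 0.4]
width: 0.993
```

Emit:
step_arm([
  [[-0.1,0,0.7,0],[-0.1,0,0.9,0],[-0.1,0.1,0.7,0],[0,0,0.4,0],[0,0,0,0]],
])

```text
time_s: 23.38
eef_pos: [434.6, -167.1, 10.1]
eef_rot: [-3.14, -0.032, 0.013]
ft_force: [0.3, -0.3, -0.0]
width: 0.995
```

Emit:
step_arm([
  [[-0.1,0,0.4,0],[0,0,0.2,0],[0,0,0,0]],
])

```text
time_s: 23.63
eef_pos: [434.0, -167.4, 3.8]
eef_rot: [-3.141, -0.033, 0.012]
ft_force: [-0.9, 0.2, -0.3]
width: 0.995
```

Emit:
step_arm([
  [[0,0,0,0],[0,0,0,0],[0,0,0,0],[0,0,0,0],[0,0,0,0],[0,0,0,0]],
], fingers=3.0)

```text
time_s: 24.13
eef_pos: [434.4, -167.7, 5.0]
eef_rot: [-3.14, -0.034, 0.012]
ft_force: [0.7, -0.0, -0.4]
width: 0.489
```

Emit:
step_arm([
  [[0,0,-1,0],[0,0,-1.5,0],[0,0,-1.5,0],[0,0,-1.5,0],[0,0,-1.5,0],[0,0,-0.5,0],[0,0,0,0]],
])

```text
time_s: 24.72
eef_pos: [430.8, -167.9, 85.8]
eef_rot: [-3.14, -0.033, 0.011]
ft_force: [0.4, -0.2, -0.2]
width: 0.493
```

Emit:
step_arm([
  [[1,0.3,0,0.01],[2,0.6,0,0],[2.5,0.6,0,0],[2.5,0.6,0,0],[2.5,0.5,0,0],[2.5,0.2,0,0],[2.5,0,0,0],[2,0,0,0],[1.5,0,0,0],[0.8,0,0,0],[0,0,0,0]],
])

```text
time_s: 25.63
eef_pos: [640.7, -195.5, 80.7]
eef_rot: [-3.134, -0.025, -0.002]
ft_force: [0.7, 0.1, 0.5]
width: 0.488
```

Emit:
step_arm([
  [[-0.2,0.1,1,0],[-0.2,0.1,1.5,0],[0,0,1.3,0],[0,0,0.6,0],[0,0,0,0],[0,0,0,0]],
])

```text
time_s: 26.13
eef_pos: [633.7, -197.4, 27.7]
eef_rot: [-3.132, -0.018, -0.004]
ft_force: [0.4, -1.1, -0.5]
width: 0.494
```

Run:
```python
from h import *
p,d=ctrl.read_camera("scene");np.save("s_d.npy",d);cv2.imwrite("pics/s6.png",cv2.resize(p[120:270,120:320,::-1],None,fx=4,fy=4))
print(ctrl.state()['eef_pos'])
from held import held
u,v=map(int,proj("scene",(639,-196,35)));print(u,v)
held((u-20,u+20,v-25,v+25),[(20,30),(30,42),(20,42)],guess=(638,-196.4))
```

```text
[ 633.6850316  -197.34317214   27.80038748]
173 170
20 30 25 [ 634.2 -197.9] zmin 23.6
30 42 88 [ 634.7 -197.3] zmin 30.8
20 42 113 [ 634.5 -197.5] zmin 23.6
```

View pics/s6.png

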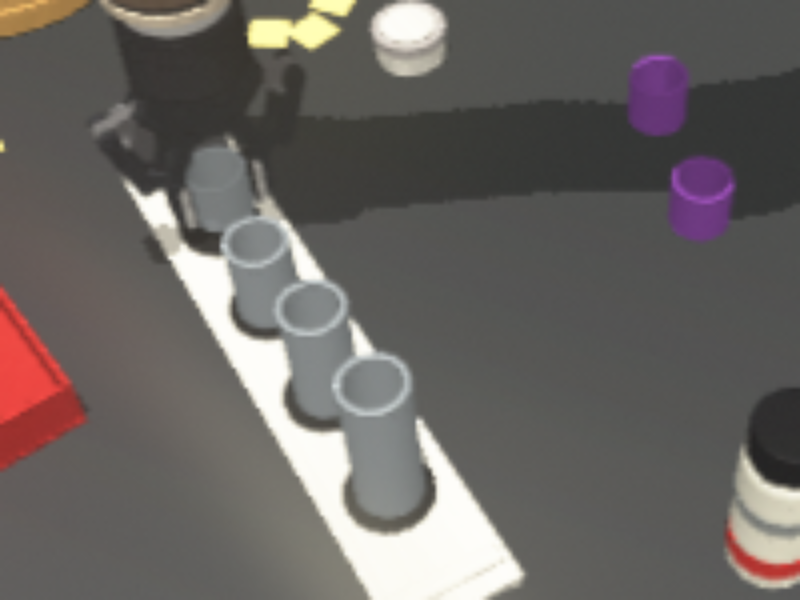

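The three placed pipes stand centred on their pads, at crop pixels (262,330), (320,420) and (390,520). The short pipe hovers over its pad at about (210,235) and needs roughly +4 mm in x and +1 mm in y.

Emit:
step_arm([
  [[0.3,-0.1,0.3,0],[0.1,0,0.2,0],[0,0,0.1,0],[0,0,0,0]],
])

```text
time_s: 26.52
eef_pos: [639.5, -196.5, 23.5]
eef_rot: [-3.133, -0.021, -0.004]
ft_force: [-0.2, 0.2, 0.4]
width: 0.492
```

Run:
```python
from h import *
p,d=ctrl.read_camera("scene");np.save("s_d.npy",d)
print(ctrl.state()['eef_pos'])
from held import held
u,v=map(int,proj("scene",(639,-196,35)))
held((u-20,u+20,v-25,v+25),[(30,42),(20,42)],guess=(638,-196.4))
```

```text
[ 639.58300937 -196.56191475   23.65636488]
30 42 103 [ 639.4 -195.8] zmin 30.4
20 42 146 [ 639.5 -195.9] zmin 20.0
```

Emit:
step_arm([
  [[-0.2,0,0.2,0],[0,0,0.2,0],[0,0,0.1,0],[0,0,0,0]],
])

```text
time_s: 26.9
eef_pos: [638.0, -196.6, 19.0]
eef_rot: [-3.133, -0.023, -0.004]
ft_force: [-0.1, 0.2, -0.5]
width: 0.488
```

Emit:
step_arm([
  [[0,0,0.1,0],[0,0,0.1,0],[0,0,0.1,0]],
])

```text
time_s: 27.15
eef_pos: [638.2, -196.5, 18.7]
eef_rot: [-3.132, -0.024, -0.004]
ft_force: [-3.1, 1.4, 7.3]
width: 0.49
```

Emit:
step_arm([
  [[0,0,0,0],[0,0,0,0],[0,0,0,0],[0,0,0,0],[0,0,0,0]],
], fingers=8.5)

```text
time_s: 27.57
eef_pos: [638.6, -196.8, 19.2]
eef_rot: [-3.132, -0.025, -0.004]
ft_force: [-0.4, -0.1, -0.4]
width: 0.997
```

Emit:
step_arm([
  [[0,0,-1,0],[0,0,-2,0],[0,0,-2,0],[0,0,-2,0],[0,0,-2,0],[0,0,-2,0],[0,0,0,0]],
])

```text
time_s: 28.15
eef_pos: [634.3, -198.0, 135.2]
eef_rot: [-3.132, -0.02, -0.005]
ft_force: [0.5, -0.3, 0.7]
width: 0.991
```

Emit:
step_arm([
  [[-1.6,0,0,0],[-2.4,0,-0.5,0],[-2.6,0,-0.5,0],[-2.6,0,-0.5,0],[-2.6,0,-0.5,0],[-2.6,0,0,0],[-2.6,0,0,0],[-1.6,0,0,0],[-1,0,0,0],[0,0,0,0],[0,0,0,0]],
])

```text
time_s: 29.07
eef_pos: [429.2, -196.3, 154.2]
eef_rot: [-3.131, -0.027, -0.005]
ft_force: [-0.0, 0.2, -0.1]
width: 0.994
```

```bash
python3 chk.py d
python3 - <<'E'
from h import *
W=cloud("top",ctrl.read_camera("top")[1]).reshape(-1,3)
t=W[(np.hypot(W[:,0]-458,W[:,1]-184)<35)&(np.abs(W[:,2]-129)<5)];print("can",circ(t))
E
```

```text
106 top pad 136 off from ref [-0.5 -0.3] r 18.8 z 119.1
106 scene pad 123 off from ref [ 0.2 -0.8] r 18.9 z 119.1
84 top pad 125 off from ref [-0.5  0.4] r 18.8 z 97.0
84 scene pad 109 off from ref [ 0.1 -0.2] r 18.8 z 96.8
62 top pad 127 off from ref [0.9 0.8] r 18.7 z 75.2
62 scene pad 91 off from ref [ 1.9 -0.3] r 18.7 z 74.8
40 top pad 126 off from ref [-0.2  0.9] r 18.7 z 52.8
40 scene pad 79 off from ref [ 0.5 -0.6] r 18.8 z 52.8
[ 429.8 -196.4  154. ]
can [458.38758657 183.64867365  16.61086996]
```

View pics/top_d.png

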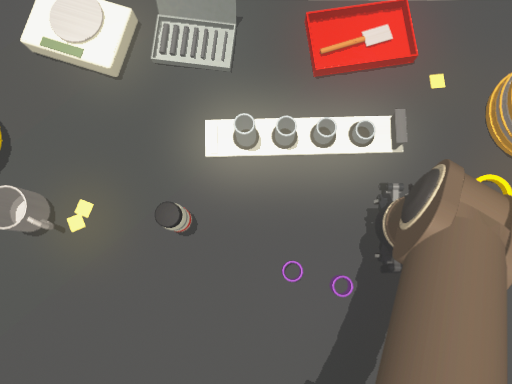

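View pics/scene_d.png

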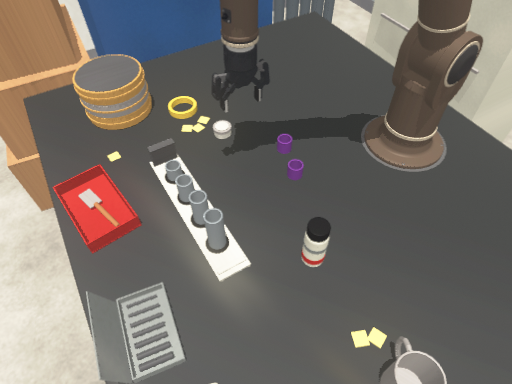

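All four pipes stand on the pads in order. In the top view, tallest to shortest are at (245,130), (286,130), (325,130) and (364,132), with the plate at (400,126). The can, the tin and both purple pipes have not moved.

```bash
python3 -c "
from workcell import ctrl
print(ctrl.hand_in(),ctrl.state()['time_s'])"
```

```text
the job is handed in; nothing more can be done
the job is handed in; nothing more can be done
```

The job is done and handed in at about 30 s. All four pipes stand upright on the rack, one per pad, with the 40 mm pipe next to the steel plate, then 62 and 84, and the 106 mm pipe farthest away.

- **Centring:** in the last check from both cameras, each pipe was within about 1.3 mm of its pad centre. The one exception is the 62 mm pipe in the scene camera, which read 1.9 mm off in x. The top camera put that pipe about 1.2 mm off.
- **Height:** the pipe tops read 53, 75, 97 and 119 mm, as expected for pipes standing on the 14 mm pads.
- **Spray can:** its measured position changed by less than 0.2 mm. The tin and the purple pipes look untouched in the pictures.
- **Forces:** the highest reading I saw was about 29 N at the wrist, while setting down the 106 mm pipe. At hand-in the gripper was open and clear of everything.
- **Camera disagreement:** the two cameras differ by about 4 mm in y, so I compared pipes and pads within each camera. The tool also tilted by up to about 2° as it moved, with no visible effect on how the pipes stand.

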